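# Ram the tile discs down a storage tube

## Task

Two clear tubes hold white ceramic discs, and in one of them the discs are stuck part-way down. Take the long dowel out of its wooden holder and push those discs down with it, firmly, until they bottom out, then let go and leave the dowel standing in that tube on the discs. Touch the discs only with the dowel.

Things in the scene. Friction and masses are not known exactly. Their poses are not given: they have to be found in the camera images.
- rod: Long pale wooden dowel, 26 mm diameter, 160 mm long, 70 g, flat ends, loose. Stands upright in a fixed wooden block 70 x 70 x 50 mm, in a 37 mm hole whose floor is 10 mm above the table, so 120 mm sticks out. Origin: centre of its lower end; z up along it. A second such block holds a shorter, thicker dowel (38 mm diameter, 75 mm long), not to be used.
- tube: Upright clear plastic tube, open at the top, fixed: outer diameter 60 mm, inner 54 mm, on a wooden foot of 80 mm diameter. Origin: centre of its underside, on the table; z up; rim 114 mm and inner floor 12 mm above the origin. Its discs are stuck part-way up; an identical tube, to be left alone, has its discs already on the floor.
- discs: Stack in that tube, one sliding piece 24 mm high: three white ceramic discs, 52 mm diameter, on a black rubber-edged puck. Origin: centre of its underside, z up; top 24 mm above it. Slides stiffly (resists with 7 N) and stays where left. Starts 30 to 50 mm above the tube's inner floor; home, its top is 36 mm above the table. Push until it stops dead and press there with 10 to 20 N for a moment.
Mind the look-alikes: they are no part of the job. What is shaped like the rod but pink is not meant.

How it is judged (in metres and radians):
On the way, in this order (a step that is already met when the one before it is completed fails the run):
1. the dowel's lower end is inside the mouth of the tube while the discs are still stuck high (horizontal distance between rod and tube below 0.02 m and z of rod in the frame of tube below 0.112 m and z of discs in the frame of tube above 0.03 m), for 0.02 s.
2. the dowel presses the discs firmly (over 4 N) on the bottom of the tube (z of discs in the frame of tube below 0.014 m and contact force between rod and discs above 4 N), for 0.05 s.
At the end, for the whole second after the job is handed in: The discs lie at the bottom of the tube (within 2 mm), and the dowel, released and at rest, stands in that tube on the discs (lower end within 20 mm of the tube's axis and 10 mm of the discs' top, leaning less than 23 degrees) (z of discs in the frame of tube below 0.014 m and horizontal distance between rod and tube below 0.02 m and z of rod in the frame of tube below 0.046 m and angle between rod's own z axis and vertical below 0.4 rad and linear speed of rod below 0.03 m/s); the robot touches nothing.
It fails at once if the fingers push the discs (contact force between the fingers and discs above 1 N).
It also fails if it takes over 38 s, if anything falls off the work surface, if the arm or the gripper's body presses on something with over 40 N, if the wrist force passes 120 N, or if a joint passes its speed limit or range.

## Robot

A 6-joint arm with a two-finger parallel gripper is mounted at the origin on the work surface. World frame = base frame: x ahead of the robot, y to its left, z up, the work surface at z = 0. Lengths are in m, angles in degrees, forces in N, time in s.
With the tool pointing down it reaches from about 0.375 to 0.9 m from the base axis. Payload 3.1 kg.
Tool frame: the origin (TCP) lies at the very end of the fingers, on their centre line; the grasp point (between the pads) lies bot.grip_point_offset behind it (bot.grip_point_offset is the distance from the TCP to the grasp point, in m); z points along the fingers, y is the line along which they close (so a half turn about z gives the same grasp; the last joint's range is limited). The gripper opens to 87 mm and grips with 3 to 60 N. Pads are 19 mm wide; open, the fingers measure 117 mm over their backs; the gripper's body (75 mm by 190 mm) begins 51 mm behind the grasp point.
Start: joints at [-84.196, 30.224, 82.088, -0, 67.689, -10.227], TCP at [0.173, -0.601, 0.223] pointing down, gripper open.
Joint ranges: [-176.69, 176.69], [-43.24, 126.21], [12.49, 139.97], [-82, 262], [0, 151.66], [-163.58, 163.58]. Speed limits (degrees/s): [159.86, 159.86, 180, 180, 180, 180].

## Interface

Orientations are given as a 3x3 rotation matrix whose columns are the frame's x, y, z axes.
In Python, from rig import bot, viewer, ticket gives the robot as it stands.
- The arm moves only by the tool servo_tool, never from a script. Its argument "targets" is a list of rows, each an object with "offset": the shift along the tool's x, y, z in m, a list of three; "dr": the turn, a rotation vector about the tool's x, y, z in degrees, a list of three. In form: [{"offset": [x, y, z], "dr": [ax, ay, az]}, ...]. A call has 1 to 20 rows; each row is the pose to reach, as a shift and turn from the pose commanded when the call began, along the tool's axes at that moment; what a row does not reach only later rows make up. A row lasts 1/12 s, in which the tool goes at most 41.7 mm and 7.16 degrees, less where a joint would pass 70% of its speed; a pose out of reach is approached as far as the arm can. A call with a gripper value outside its range is refused whole. "gripper" is the gripper command: -1 is fully open, 1 is shut, values between are in proportion, set as the call begins (left out, the last holds). The fingers move at their own pace and stop on an object; the grip force is fixed at half the most. Time passes only in rows, so rows that repeat a pose let the fingers close. It gives the time, the measured TCP pose, the force, the opening and the grip force at its end, in the units of the state.
- bot.read_state(): the state, without advancing time (a new reading comes with each control period).
- viewer.capture(name): name is "scene" or "top"; returns a dict with "color" (400x640x3 uint8, red, green, blue), "camera_matrix" (3x3 intrinsics, pixels), "k1" (the pictures are not rectified: a ray, as slopes to the right and down, at radius r is drawn at 1 + k1 r^2 times it, then the intrinsics apply), "R" (3x3) and "t" (3): a world point X has camera coordinates R X + t. Camera axes: x right, y down, z forward; pixel columns grow to the right and rows downward; lengths in m; the calibration is good to about 2 mm. A picture is of the moment at which its call begins. There is no depth.
- ticket.hand_in(): hands the job in; it is judged then, once.
The state is a dict: "time_s": time; "joint_positions": joint angles; "qvel": joint speeds; "tau": joint torques, N m; "position": TCP position; "tcp_rot": TCP orientation; "force": force on the tool from outside, world axes, zero at the start; "moment": the same for the moment, N m; "opening": opening from 0.0 (shut) to 1.0 (fully open); "grasp_force": force on a finger pad.
Only numpy, scipy, OpenCV 4.12 (cv2) and the standard library are available. Lean on these libraries where they do the work, as an engineer would, in place of code of your own. Each camera call takes 0.05 s, during which the arm holds its last target. There are 200 camera calls.

## Working session

There is one attempt and no reset: what is moved stays moved. The work goes in short steps, Python scripts to look and compute and a tool call to move; the robot and the scene stay as the last step left them, time stands still between calls to the robot, and variables do not carry over. Pictures are saved under pics/ and viewed, at most 10 in all, crops included, and the job is handed in when it is done.

Besides the shell and the picture viewer there is one more tool, called after "Request:" as a command line: name --argument value ..., lists and objects as JSON in quotes. servo_tool: Moves the arm, as the interface text tells. Its arguments: {"type":"object","properties":{"targets":{"type":"array"},"gripper":{"type":"number"}},"required":["targets"]}

```bash
mkdir -p pics
python3 - <<'E'
from rig import bot, viewer
import cv2,numpy as np,pickle
d={}
for n in("scene","top"):
    c=viewer.capture(n);d[n]=c
    cv2.imwrite(f"pics/{n}0.png",c["color"][:,:,::-1])
    print(n,c["camera_matrix"],c["k1"],c["R"],c["t"])
pickle.dump(d,open("c0.pkl","wb"))
s=bot.read_state();print(s,bot.grip_point_offset)
E
```

```text
scene [[369.84670441   0.         323.37000848]
 [  0.         369.84670441 198.72467933]
 [  0.           0.           1.        ]] -0.038509911402627356 [[ 0.33820409  0.9410691  -0.00263427]
 [ 0.80085603 -0.2892817  -0.52435267]
 [-0.49421414  0.17522855 -0.85149712]] [-0.18699831 -0.36869908  1.254312  ]
top [[489.21332627   0.         314.45815094]
 [  0.         489.21332627 203.71631945]
 [  0.           0.           1.        ]] -0.043552946839928726 [[ 0.0079113  -0.99987469 -0.0137118 ]
 [-0.99530864 -0.00655142 -0.09652867]
 [ 0.09642674  0.01441114 -0.99523575]] [2.87372134e-04 5.18358660e-01 1.01467335e+00]
{'time_s': 0.1, 'joint_positions': array([-8.41961413e+01,  3.02737309e+01,  8.21492228e+01,  1.35382646e-03,
        6.76898784e+01, -1.02282906e+01]), 'qvel': array([-0.09740534, -0.10462879, -0.20459066, -0.06314715, -0.11227109,
       -0.08069293]), 'tau': array([-6.73106797e-05, -4.40984702e+01, -1.77150053e+01,  6.35697646e-02,
        5.33947977e-02, -3.91030892e-05]), 'position': array([ 0.17256683, -0.60001559,  0.22166753]), 'tcp_rot': array([[ 9.61109398e-01,  2.76167874e-01, -1.77393405e-04],
       [ 2.76167681e-01, -9.61107468e-01,  1.96140766e-03],
       [ 3.71183655e-04, -1.93411766e-03, -9.99998061e-01]]), 'force': array([-0.08235034,  0.80821417, -1.04291956]), 'moment': array([0.0062066 , 0.02657162, 0.03240026]), 'grasp_force': 0.0, 'opening': 1.0039166293962216} 0.0187
```

View pics/scene0.png

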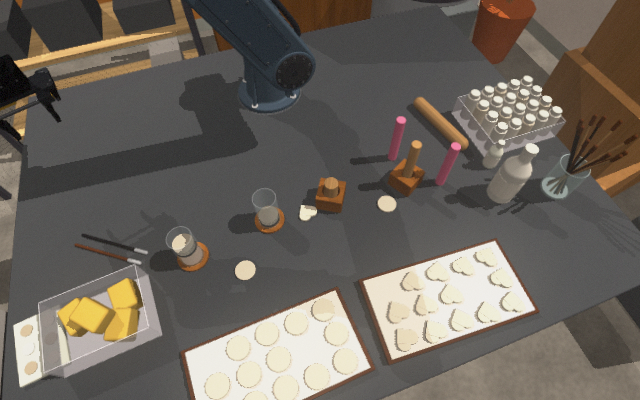

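View pics/top0.png

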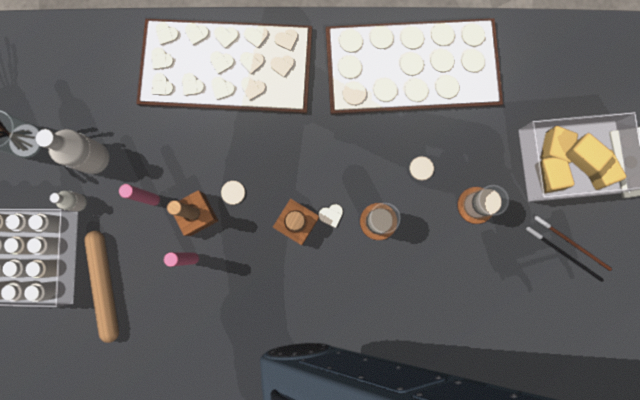

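Scene: candidates for the rod are the pale dowel in the block at scene (411,165)/top (178,208), pink dowels at scene (397,138) and (448,164), a short thick dowel (331,190), and a rolling pin (440,122). The tall pale dowel in the block fits. The tubes are at scene (266,210)/top (380,222) and scene (187,250)/top (480,205). One close crop will settle which tube has the stuck discs.

Run:
```python
import cv2,numpy as np
s=cv2.imread("pics/scene0.png");t=cv2.imread("pics/top0.png")
f=lambda im,x,y:cv2.resize(im[y:y+75,x:x+65],(260,300),interpolation=cv2.INTER_CUBIC)
cv2.imwrite("pics/crop.png",np.vstack([np.hstack([f(s,155,210),f(s,235,175),f(s,380,130)]),np.hstack([f(t,450,170),f(t,350,185),f(t,160,175)])]))
```

```text
(no output)
```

View pics/crop.png

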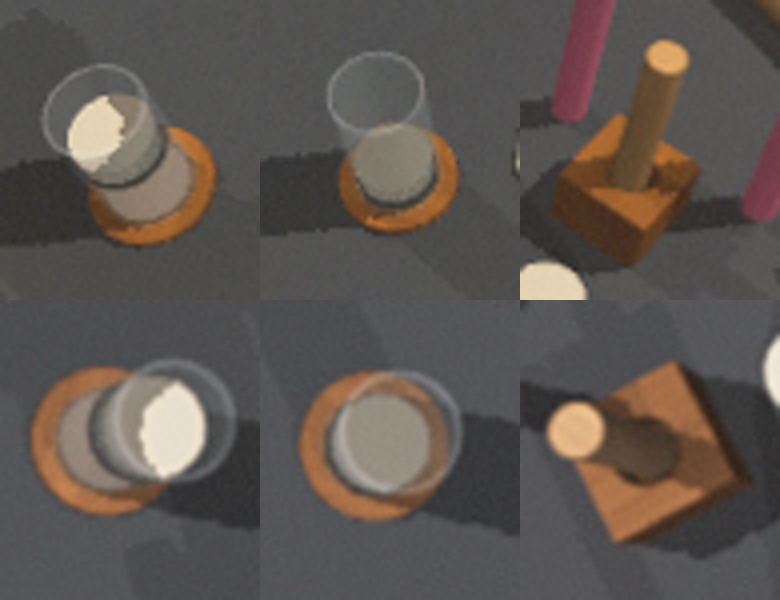

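Crop: the tube at scene (187,250)/top (485,203) has its discs clearly above the floor, so it is the target. The other tube's discs are at the bottom. The dowel in the block at scene (411,165) is the pale, thin one. Next I measure both.

```bash
cat > h.py <<'E'
import cv2,numpy as np
def ray(c,p):
    u=cv2.undistortPoints(np.array([[p]],float),c["camera_matrix"],np.array([c["k1"],0,0,0,0.]))[0,0]
    return -c["R"].T@c["t"], c["R"].T@np.array([*u,1])
def onz(c,p,z):
    o,d=ray(c,p); return o+d*(z-o[2])/d[2]
def tri(c1,p1,c2,p2):
    A=[];b=[]
    for c,p in((c1,p1),(c2,p2)):
        o,d=ray(c,p);d=d/np.linalg.norm(d);M=np.eye(3)-np.outer(d,d);A.append(M);b.append(M@o)
    return np.linalg.lstsq(np.vstack(A),np.hstack(b),rcond=None)[0]
def proj(c,X):
    return cv2.projectPoints(np.array([X],float),cv2.Rodrigues(c["R"])[0],c["t"],c["camera_matrix"],np.array([c["k1"],0,0,0,0.]))[0][0,0]
E
python3 - <<'E'
import pickle;from h import *
np.set_printoptions(precision=4,suppress=True)
d=pickle.load(open("c0.pkl","rb"));S,T=d["scene"],d["top"]
def blob(c,box,lo,hi,hull=0):
    x,y,w,h=box;v=cv2.cvtColor(c["color"][y:y+h,x:x+w],cv2.COLOR_RGB2HSV)
    m=cv2.inRange(v,lo,hi);k=max(cv2.findContours(m,0,1)[0],key=cv2.contourArea)
    q=cv2.fitEllipse(cv2.convexHull(k));return np.array(q[0])+(x,y),q[1],cv2.contourArea(k)
for n,c,b in(("S",S,(403,133,25,22)),("T",T,(160,193,30,30))):
    print(n,blob(c,b,(5,60,175),(25,200,255)))
rs=blob(S,(403,133,25,22),(5,60,175),(25,200,255))[0];rt=blob(T,(160,193,30,30),(5,60,175),(25,200,255))[0]
print("rodtop",tri(S,rs,T,rt),onz(S,rs,.17),onz(T,rt,.17))
fs=blob(S,(165,235,50,40),(5,120,80),(20,255,255));ft=blob(T,(450,180,50,50),(5,120,80),(20,255,255))
print(fs,ft)
print("foot",onz(S,fs[0],.006),onz(T,ft[0],.006))
a,b=(179,238),(493,200.2)
print("rim",tri(S,a,T,b),onz(S,a,.114),onz(T,b,.114))
# hole / block: corners of block top by eye, z=.05
P=[(119,115),(28,178),(115,247),(178,160)]
cs=[onz(S,(380+x/4,130+y/4),.05) for x,y in P];print("block S corners",np.array(cs),np.mean(cs,0))
P=[(155,62),(55,115),(95,243),(227,185)]
cs=[onz(T,(160+x/4,175+y/4),.05) for x,y in P];print("block T",np.array(cs),np.mean(cs,0))
E
```

```text
S (array([416.3212, 143.7301]), (7.219636917114258, 9.503988265991211), 47.5)
T (array([173.5418, 207.225 ]), (12.702033042907715, 13.175958633422852), 119.0)
rodtop [0.4967 0.2631 0.169 ] [0.4976 0.2642 0.17  ] [0.4961 0.2613 0.17  ]
(array([192.7053, 256.234 ]), (27.433549880981445, 32.84236526489258), 217.0) (array([475.434 , 205.0114]), (35.28940963745117, 36.31418228149414), 247.0)
foot [ 0.523  -0.3408  0.006 ] [ 0.5197 -0.3442  0.006 ]
rim [ 0.5198 -0.3438  0.108 ] [ 0.5243 -0.3395  0.114 ] [ 0.5189 -0.3446  0.114 ]
block S corners [[0.4584 0.292  0.05  ]
 [0.486  0.2088 0.05  ]
 [0.5565 0.2394 0.05  ]
 [0.5072 0.3127 0.05  ]] [0.502  0.2632 0.05  ]
block T [[0.5421 0.2459 0.05  ]
 [0.5139 0.2978 0.05  ]
 [0.4473 0.2745 0.05  ]
 [0.478  0.2063 0.05  ]] [0.4953 0.2561 0.05  ]
```

Request:
servo_tool --targets '[{"offset": [0.425,-0.295,0],"dr": [0,0,0]},{"offset": [0.425,-0.295,0],"dr": [0,0,0]},{"offset": [0.425,-0.295,0],"dr": [0,0,0]},{"offset": [0.425,-0.295,0],"dr": [0,0,0]},{"offset": [0.425,-0.295,0],"dr": [0,0,0]},{"offset": [0.425,-0.295,0],"dr": [0,0,0]},{"offset": [0.425,-0.295,0],"dr": [0,0,0]},{"offset": [0.425,-0.295,0],"dr": [0,0,0]},{"offset": [0.425,-0.295,0],"dr": [0,0,0]},{"offset": [0.425,-0.295,0],"dr": [0,0,0]},{"offset": [0.425,-0.295,0],"dr": [0,0,0]},{"offset": [0.425,-0.295,0],"dr": [0,0,0]},{"offset": [0.425,-0.295,0],"dr": [0,0,0]},{"offset": [0.425,-0.295,0],"dr": [0,0,0]}]' --gripper -1

```text
time_s: 1.27
position: [0.5015, -0.1961, 0.2222]
tcp_rot: [[0.96, 0.281, 0.0], [0.281, -0.96, 0.001], [0.001, -0.001, -1.0]]
force: [-0.1, -0.1, -0.1]
opening: 1.002
grasp_force: 0.0
```

Request:
servo_tool --targets '[{"offset": [0.125,-0.442,0],"dr": [0,0,0]},{"offset": [0.125,-0.442,0],"dr": [0,0,0]},{"offset": [0.125,-0.442,0],"dr": [0,0,0]},{"offset": [0.125,-0.442,0],"dr": [0,0,0]},{"offset": [0.125,-0.442,0],"dr": [0,0,0]},{"offset": [0.125,-0.442,0],"dr": [0,0,0]},{"offset": [0.125,-0.442,0],"dr": [0,0,0]},{"offset": [0.125,-0.442,0],"dr": [0,0,0]},{"offset": [0.125,-0.442,0],"dr": [0,0,0]},{"offset": [0.125,-0.442,0],"dr": [0,0,0]},{"offset": [0.125,-0.442,0],"dr": [0,0,0]},{"offset": [0.125,-0.442,0],"dr": [0,0,0]},{"offset": [0.125,-0.442,0],"dr": [0,0,0]},{"offset": [0.125,-0.442,0],"dr": [0,0,0]},{"offset": [0.125,-0.442,0],"dr": [0,0,0]}]'

```text
time_s: 2.52
position: [0.4977, 0.2577, 0.2222]
tcp_rot: [[0.962, 0.274, -0.001], [0.274, -0.962, -0.001], [-0.001, 0.001, -1.0]]
force: [-0.2, -0.4, 0.6]
opening: 1.001
grasp_force: 0.0
```

Run:
```python
from rig import bot, viewer
import cv2,numpy as np
s=viewer.capture("scene")["color"][60:240,330:500,::-1]
cv2.imwrite("pics/pre.png",cv2.resize(s,None,fx=3,fy=3))
s=bot.read_state();print(s["position"],s["tcp_rot"],s["joint_positions"],s["time_s"])
```

```text
[0.49785753 0.25757512 0.22237509] [[ 9.61806937e-01  2.73727652e-01 -7.66553770e-04]
 [ 2.73727139e-01 -9.61807126e-01 -7.11922559e-04]
 [-9.32149769e-04  4.74905486e-04 -9.99999453e-01]] [ 1.59492971e+01  2.52874631e+01  9.14291635e+01 -3.03820760e-02
  6.33368148e+01  9.00767495e+01] 2.5667
```

View pics/pre.png

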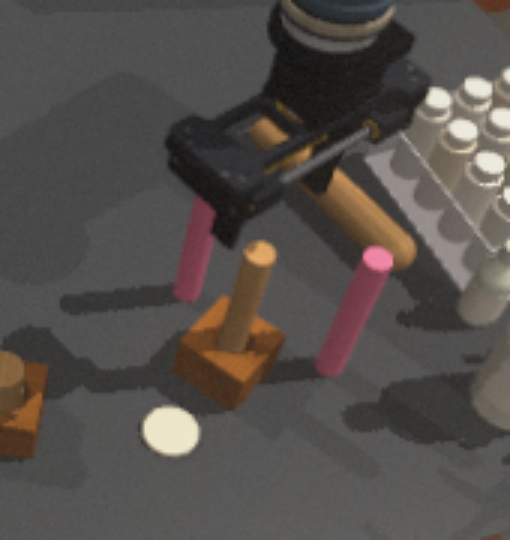

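The open fingers are above the dowel (top at crop (258,250)), straddling it clear of both pink rods. I'll descend.

Request:
servo_tool --targets '[{"offset": [0,-0.005,0.02],"dr": [0,0,0]},{"offset": [0,-0.005,0.04],"dr": [0,0,0]},{"offset": [0,-0.005,0.06],"dr": [0,0,0]},{"offset": [0,-0.005,0.08],"dr": [0,0,0]},{"offset": [0,-0.005,0.1],"dr": [0,0,0]},{"offset": [0,-0.005,0.106],"dr": [0,0,0]},{"offset": [0,-0.005,0.106],"dr": [0,0,0]},{"offset": [0,-0.005,0.106],"dr": [0,0,0]}]'

```text
time_s: 3.23
position: [0.4969, 0.2635, 0.1169]
tcp_rot: [[0.962, 0.275, 0.0], [0.275, -0.962, -0.0], [0.0, 0.0, -1.0]]
force: [0.5, -0.4, 1.4]
opening: 0.998
grasp_force: 0.0
```

Request:
servo_tool --targets '[{"offset": [0,0,0],"dr": [0,0,0]},{"offset": [0,0,0],"dr": [0,0,0]},{"offset": [0,0,0],"dr": [0,0,0]},{"offset": [0,0,0],"dr": [0,0,0]},{"offset": [0,0,0],"dr": [0,0,0]},{"offset": [0,0,0],"dr": [0,0,0]},{"offset": [0,0,0],"dr": [0,0,0]},{"offset": [0,0,0],"dr": [0,0,0]},{"offset": [0,0,0],"dr": [0,0,0]},{"offset": [0,0,0],"dr": [0,0,0]}]' --gripper 1

```text
time_s: 4.07
position: [0.4963, 0.2644, 0.1165]
tcp_rot: [[0.961, 0.276, -0.0], [0.276, -0.961, -0.0], [-0.0, -0.0, -1.0]]
force: [0.8, -0.3, -0.0]
opening: 0.322
grasp_force: 0.0
```

Request:
servo_tool --targets '[{"offset": [0,0,0],"dr": [0,0,0]},{"offset": [0,0,0],"dr": [0,0,0]},{"offset": [0,0,0],"dr": [0,0,0]},{"offset": [0,0,0],"dr": [0,0,0]},{"offset": [0,0,0],"dr": [0,0,0]}]'

```text
time_s: 4.48
position: [0.4963, 0.2643, 0.1165]
tcp_rot: [[0.961, 0.276, -0.0], [0.276, -0.961, -0.0], [-0.0, 0.0, -1.0]]
force: [0.1, -0.2, -0.6]
opening: 0.291
grasp_force: 30.0
```

Gripped at 25–26 mm, so I'll lift.

Request:
servo_tool --targets '[{"offset": [0,0,-0.015],"dr": [0,0,0]},{"offset": [0,0,-0.035],"dr": [0,0,0]},{"offset": [0,0,-0.06],"dr": [0,0,0]},{"offset": [0,0,-0.085],"dr": [0,0,0]},{"offset": [0,0,-0.11],"dr": [0,0,0]},{"offset": [0,0,-0.135],"dr": [0,0,0]},{"offset": [0,0,-0.15],"dr": [0,0,0]},{"offset": [0,0,-0.16],"dr": [0,0,0]},{"offset": [0,0,-0.16],"dr": [0,0,0]}]'

```text
time_s: 5.23
position: [0.4974, 0.2647, 0.2788]
tcp_rot: [[0.961, 0.276, 0.004], [0.276, -0.961, 0.001], [0.005, -0.0, -1.0]]
force: [0.5, 0.6, -1.2]
opening: 0.292
grasp_force: 30.0
```

Request:
servo_tool --targets '[{"offset": [-0.003,0.012,0],"dr": [0,0,0]},{"offset": [-0.009,0.035,0],"dr": [0,0,0]},{"offset": [-0.017,0.071,0],"dr": [0,0,0]},{"offset": [-0.026,0.106,0],"dr": [0,0,0]},{"offset": [-0.035,0.142,0],"dr": [0,0,0]},{"offset": [-0.043,0.177,0],"dr": [0,0,0]},{"offset": [-0.052,0.212,0],"dr": [0,0,0]},{"offset": [-0.06,0.248,0],"dr": [0,0,0]},{"offset": [-0.069,0.283,0],"dr": [0,0,0]},{"offset": [-0.078,0.319,0],"dr": [0,0,0]},{"offset": [-0.086,0.354,0],"dr": [0,0,0]},{"offset": [-0.095,0.389,0],"dr": [0,0,0]},{"offset": [-0.104,0.425,0],"dr": [0,0,0]},{"offset": [-0.112,0.46,0],"dr": [0,0,0]},{"offset": [-0.121,0.496,0],"dr": [0,0,0]},{"offset": [-0.13,0.531,0],"dr": [0,0,0]},{"offset": [-0.137,0.56,0],"dr": [0,0,0]},{"offset": [-0.141,0.578,0],"dr": [0,0,0]},{"offset": [-0.144,0.59,0],"dr": [0,0,0]},{"offset": [-0.144,0.59,0],"dr": [0,0,0]}]'

```text
time_s: 6.9
position: [0.5195, -0.3451, 0.2744]
tcp_rot: [[0.962, 0.273, -0.002], [0.273, -0.962, 0.001], [-0.002, -0.002, -1.0]]
force: [-0.1, 0.1, -1.1]
opening: 0.292
grasp_force: 30.0
```

Request:
servo_tool --targets '[{"offset": [0,0,0.01],"dr": [0,0,0]},{"offset": [0,0,0.01],"dr": [0,0,0]},{"offset": [0,0,0.01],"dr": [0,0,0]},{"offset": [0,0,0.01],"dr": [0,0,0]}]'

```text
time_s: 7.23
position: [0.5208, -0.3408, 0.2662]
tcp_rot: [[0.961, 0.278, -0.001], [0.278, -0.961, 0.001], [-0.001, -0.001, -1.0]]
force: [-0.3, 0.6, -0.8]
opening: 0.288
grasp_force: 30.0
```

Run:
```python
from rig import bot, viewer
import cv2,numpy as np
np.set_printoptions(precision=4,suppress=True)
from h import *
a=viewer.capture("scene");b=viewer.capture("top")
s=bot.read_state();p=s["position"];print(p,s["time_s"],s["force"],s["joint_positions"])
low=p+[0,0,-(.125-.0187)]
print("predicted lower end px",proj(a,low),proj(b,low),"top",proj(a,low+[0,0,.16]))
# tube rim re-measure from overlay: predicted rim circle centre
rim=np.array([.521,-.343,.114]);print(proj(a,rim),proj(b,rim))
s=cv2.resize(a["color"][150:290,120:250,::-1],None,fx=4,fy=4);t=cv2.resize(b["color"][130:270,430:500,::-1],None,fx=4,fy=4)
cv2.imwrite("pics/over.png",np.hstack([s,t])[:, :800])
```

```text
[ 0.5212 -0.3414  0.2669] 7.3333 [-0.2497  0.6482 -0.6162] [-43.494   27.5083  79.4463   0.0035  73.0282  30.3864]
predicted lower end px [170.7572 227.754 ] [500.0034 196.3573] top [139.7323 187.3303]
[177.2612 237.2317] [492.1499 199.1151]
```

View pics/over.png

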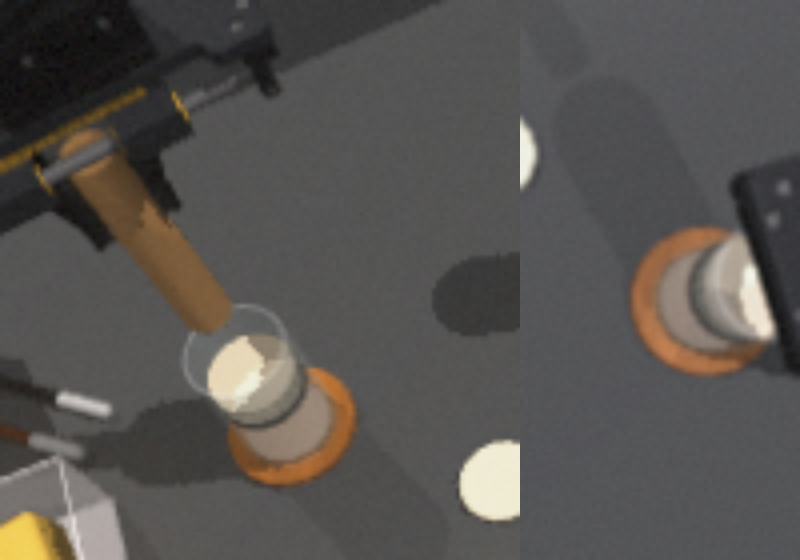

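The dowel's lower end is at crop (210,315) and the rim centre at (236,350). Their relative offset matches the prediction to about 2 mm, so I'll enter the tube.

Request:
servo_tool --targets '[{"offset": [0,0,0.012],"dr": [0,0,0]},{"offset": [0,0,0.025],"dr": [0,0,0]},{"offset": [0,0,0.037],"dr": [0,0,0]},{"offset": [0,0,0.05],"dr": [0,0,0]},{"offset": [0,0,0.06],"dr": [0,0,0]},{"offset": [0,0,0.065],"dr": [0,0,0]},{"offset": [0,0,0.065],"dr": [0,0,0]},{"offset": [0,0,0.065],"dr": [0,0,0]}]'

```text
time_s: 8.0
position: [0.5211, -0.3424, 0.2018]
tcp_rot: [[0.961, 0.276, 0.0], [0.276, -0.961, -0.0], [0.0, 0.0, -1.0]]
force: [0.2, -0.0, -0.1]
opening: 0.291
grasp_force: 30.0
```

Request:
servo_tool --targets '[{"offset": [0,0,0.005],"dr": [0,0,0]},{"offset": [0,0,0.01],"dr": [0,0,0]},{"offset": [0,0,0.015],"dr": [0,0,0]},{"offset": [0,0,0.02],"dr": [0,0,0]},{"offset": [0,0,0.025],"dr": [0,0,0]},{"offset": [0,0,0.03],"dr": [0,0,0]},{"offset": [0,0,0.03],"dr": [0,0,0]}]'

```text
time_s: 8.58
position: [0.5214, -0.343, 0.1718]
tcp_rot: [[0.961, 0.276, 0.001], [0.276, -0.961, -0.001], [0.001, 0.002, -1.0]]
force: [0.3, 0.2, 0.3]
opening: 0.292
grasp_force: 30.0
```

Request:
servo_tool --targets '[{"offset": [0,0,0.003],"dr": [0,0,0]},{"offset": [0,0,0.006],"dr": [0,0,0]},{"offset": [0,0,0.009],"dr": [0,0,0]},{"offset": [0,0,0.012],"dr": [0,0,0]}]'

```text
time_s: 8.92
position: [0.5215, -0.343, 0.1606]
tcp_rot: [[0.961, 0.276, 0.002], [0.276, -0.961, -0.002], [0.001, 0.002, -1.0]]
force: [0.1, -0.0, 5.9]
opening: 0.294
grasp_force: 30.0
```

Request:
servo_tool --targets '[{"offset": [0,0,0.003],"dr": [0,0,0]},{"offset": [0,0,0.006],"dr": [0,0,0]},{"offset": [0,0,0.009],"dr": [0,0,0]},{"offset": [0,0,0.012],"dr": [0,0,0]},{"offset": [0,0,0.014],"dr": [0,0,0]},{"offset": [0,0,0.016],"dr": [0,0,0]}]'

```text
time_s: 9.42
position: [0.5214, -0.343, 0.1445]
tcp_rot: [[0.961, 0.276, 0.002], [0.276, -0.961, -0.001], [0.001, 0.002, -1.0]]
force: [0.5, 1.1, 5.4]
opening: 0.29
grasp_force: 30.0
```

Request:
servo_tool --targets '[{"offset": [0,0,0.001],"dr": [0,0,0]},{"offset": [0,0,0.002],"dr": [0,0,0]},{"offset": [0,0,0.003],"dr": [0,0,0]}]'

```text
time_s: 9.67
position: [0.5216, -0.3431, 0.1423]
tcp_rot: [[0.961, 0.276, 0.002], [0.276, -0.961, -0.002], [0.001, 0.002, -1.0]]
force: [-0.8, 1.5, 14.3]
opening: 0.292
grasp_force: 30.0
```

Request:
servo_tool --targets '[{"offset": [0,0,0.0005],"dr": [0,0,0]},{"offset": [0,0,0.0005],"dr": [0,0,0]},{"offset": [0,0,0.0005],"dr": [0,0,0]}]'

```text
time_s: 9.92
position: [0.5216, -0.3431, 0.1423]
tcp_rot: [[0.961, 0.276, 0.002], [0.276, -0.961, -0.002], [0.001, 0.002, -1.0]]
force: [-1.8, 0.7, 10.5]
opening: 0.292
grasp_force: 30.0
```

Request:
servo_tool --targets '[{"offset": [0,0,0.0005],"dr": [0,0,0]},{"offset": [0,0,0.001],"dr": [0,0,0]},{"offset": [0,0,0.001],"dr": [0,0,0]},{"offset": [0,0,0.001],"dr": [0,0,0]}]'

```text
time_s: 10.25
position: [0.5217, -0.3431, 0.1423]
tcp_rot: [[0.961, 0.276, 0.002], [0.276, -0.961, -0.002], [0.002, 0.003, -1.0]]
force: [-1.4, 1.3, 15.6]
opening: 0.293
grasp_force: 30.0
```

Run:
```python
from rig import bot, viewer
import cv2,numpy as np
a=viewer.capture("scene")
cv2.imwrite("pics/press.png",cv2.resize(a["color"][150:290,120:250,::-1],None,fx=4,fy=4,interpolation=2))
s=bot.read_state();print(s["position"],s["force"],s["time_s"])
```

```text
[ 0.52172583 -0.34313     0.14229184] [-1.02569469  1.77371354 15.23808222] 10.3
```

View pics/press.png

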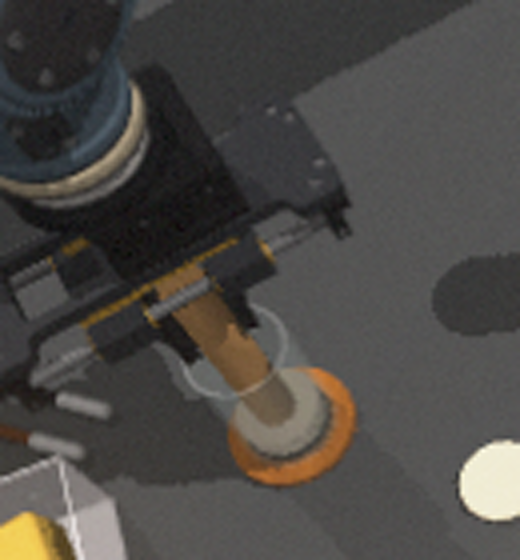

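The discs are down on the foot (crop (285,415)) and stopped dead at 15 N, with the dowel centred. I'll ease off the pressure and release.

Request:
servo_tool --targets '[{"offset": [0,0,-0.001],"dr": [0,0,0]},{"offset": [0,0,-0.002],"dr": [0,0,0]},{"offset": [0,0,-0.002],"dr": [0,0,0]},{"offset": [0,0,-0.002],"dr": [0,0,0]}]'

```text
time_s: 10.63
position: [0.5215, -0.343, 0.1424]
tcp_rot: [[0.961, 0.276, 0.002], [0.276, -0.961, -0.002], [0.001, 0.002, -1.0]]
force: [-0.9, -0.1, 7.6]
opening: 0.29
grasp_force: 30.0
```

Request:
servo_tool --targets '[{"offset": [0,0,0],"dr": [0,0,0]},{"offset": [0,0,0],"dr": [0,0,0]},{"offset": [0,0,0],"dr": [0,0,0]},{"offset": [0,0,0],"dr": [0,0,0]},{"offset": [0,0,0],"dr": [0,0,0]},{"offset": [0,0,0],"dr": [0,0,0]},{"offset": [0,0,0],"dr": [0,0,0]},{"offset": [0,0,0],"dr": [0,0,0]},{"offset": [0,0,0],"dr": [0,0,0]},{"offset": [0,0,0],"dr": [0,0,0]},{"offset": [0,0,0],"dr": [0,0,0]},{"offset": [0,0,0],"dr": [0,0,0]},{"offset": [0,0,0],"dr": [0,0,0]}]' --gripper -1

```text
time_s: 11.72
position: [0.5209, -0.3425, 0.1411]
tcp_rot: [[0.961, 0.276, 0.0], [0.276, -0.961, -0.0], [0.0, 0.0, -1.0]]
force: [-1.3, 0.9, -0.1]
opening: 0.994
grasp_force: 0.0
```

Request:
servo_tool --targets '[{"offset": [0,0,-0.015],"dr": [0,0,0]},{"offset": [0,0,-0.035],"dr": [0,0,0]},{"offset": [0,0,-0.06],"dr": [0,0,0]},{"offset": [0,0,-0.085],"dr": [0,0,0]},{"offset": [0,0,-0.11],"dr": [0,0,0]},{"offset": [0,0,-0.13],"dr": [0,0,0]},{"offset": [0,0,-0.14],"dr": [0,0,0]},{"offset": [0,0,-0.14],"dr": [0,0,0]},{"offset": [0,0,-0.14],"dr": [0,0,0]},{"offset": [0,0,-0.14],"dr": [0,0,0]}]'

```text
time_s: 12.55
position: [0.5201, -0.3417, 0.2793]
tcp_rot: [[0.961, 0.276, -0.002], [0.276, -0.961, 0.002], [-0.002, -0.003, -1.0]]
force: [-0.4, 0.0, -0.8]
opening: 0.997
grasp_force: 0.0
```

Run:
```python
from rig import bot, viewer
import cv2,numpy as np
a=viewer.capture("scene")
cv2.imwrite("pics/end.png",cv2.resize(a["color"][150:290,120:250,::-1],None,fx=4,fy=4,interpolation=2))
s=bot.read_state();print(s["position"],s["force"],s["time_s"])
```

```text
[ 0.52002739 -0.34168904  0.27905521] [-0.29969951  0.42932628  0.28121619] 12.6
```

View pics/end.png

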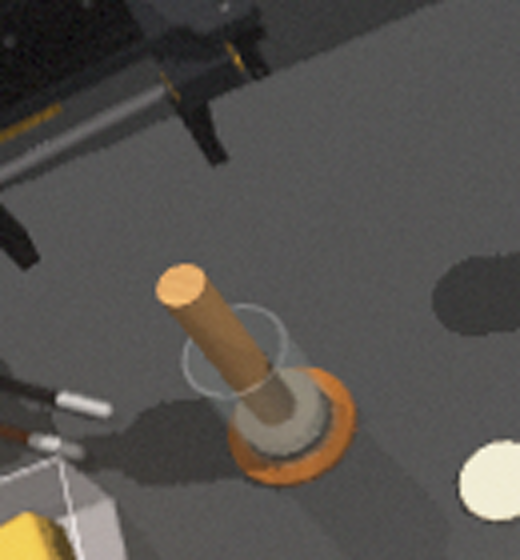

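The dowel stands upright on the discs (top at crop (182,285), foot at (272,410)), and the gripper is clear.

```bash
python3 -c "
from rig import ticket
print(ticket.hand_in())"
```

```text
the job is handed in; nothing more can be done
None
```

The stuck discs are pushed to the bottom of their tube, stopping dead under about 15 N, and the dowel is released and standing upright on them; the job is handed in, though the judge gave no verdict.

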